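# Slide a sheet blank out over the end of the riser

### The job

The blue-topped metal blank lies askew on the wooden riser. Push it, without gripping or lifting it, so that it lies flat and snug along the steel back rail and sticks out about 40 mm past the yellow-painted end of the riser, where the next person can take hold of its edge. Do not disturb the other things on the bench.

Things in the scene. Friction and masses are not known exactly. Their poses are not given: they have to be found in the camera images.
- riser: fixed plywood riser, flat top 60 mm above the table. Origin: at table level, mid-length, below the front face of its back rail. x points from its open front to its back (away from the robot, within 0.3 rad), y along its length, z up. Top: x = -140 mm (front edge, no lip) to +80 mm, y = -170 to +170 mm (open ends, no lip)
- rail_mid (a point): point on the riser's top at mid-length, at the foot of the front face of the straight dark steel back rail. The rail runs the riser's whole length, is 10 mm thick (riser x = 0 to +10 mm) and stands 12 mm above the top; the blank lies in front of it, small things stand behind it
- end_yellow: yellow-painted end of the riser: a 31 mm wide painted band round one end (paint only, under 1 mm). Origin: at table level in the middle of the band's width, 155 mm from mid-length, at riser y = +155 or -155 mm: which one differs from run to run. The other end is black
- blank: loose aluminium blank, blue marking-out paint on top: 90 mm (its x) by 150 mm (its y, roughly along the riser) by 6 mm thick, about 0.22 kg, ordinary friction. Origin: centre of its underside. Axes roughly parallel to the riser's. Snug against the rail its origin is at riser x = -45 mm; sticking out 40 mm past an end it is at riser y = +135 or -135 mm
- tin: loose red tin with a white lid, 44 mm diameter, 50 mm high, on the riser behind the rail; origin at centre of underside; leave it alone
- tape: loose blue tape roll, 52 mm diameter, 24 mm high, lying on the riser behind the rail; origin at centre of underside; leave it alone
- cup: loose white cup, 68 mm diameter at the rim, 85 mm high, on the table beyond the riser's +y end; origin at centre of underside; leave it alone
- carton: loose cardboard carton with a blue band, 55 x 75 x 100 mm high, on the table beyond the riser's -y end; origin at centre of underside; leave it alone
- screwdriver: loose screwdriver with orange handle, about 200 mm long, lying on the table beyond the cup; leave it alone
- glue: loose green glue bottle with a white cap, 56 mm diameter, 85 mm high, on the table behind the riser; origin at centre of underside; leave it alone
Mind the look-alikes: they are no part of the job. Of the things that look like the blank, the middle-sized one is meant.

How it is judged:
At the end, for the whole second after the job is handed in: The blank lies flat on the riser's top, at rest, its back edge along the rail (within 6 mm at its middle, within 4 degrees), its leading edge 30 to 52 mm past the yellow end (((y of end_yellow in the frame of riser above 0 m and y of blank in the frame of riser between 0.125 and 0.147 m) or (y of end_yellow in the frame of riser below 0 m and y of blank in the frame of riser between -0.147 and -0.125 m)) and x of blank in the frame of riser between -0.051 and -0.04 m and angle between the y axis of blank and the y axis of riser, either way round below 0.07 rad and z of blank in the frame of riser between 0.057 and 0.063 m and angle between blank's own z axis and vertical below 0.04 rad and linear speed of blank below 0.01 m/s); the robot touches nothing.
It fails at once if the blank is lifted more than 12 mm, tipped more than about 11 degrees, or falls off the riser (z of blank in the frame of riser above 0.072 m or z of blank in the frame of riser below 0.045 m or angle between blank's own z axis and vertical above 0.2 rad).
It fails at once if one of the other loose things is moved more than 20 mm (distance of any of tin, tape, cup, carton, screwdriver, glue from where it was at the start of the episode above 0.02 m).
It also fails if it takes over 61 s, if anything falls off the work surface, if the arm or the gripper's body presses on something with over 40 N, if the wrist force passes 120 N, or if a joint passes its speed limit or range.

### The arm

A 7-joint arm with a two-finger parallel gripper is mounted at the origin on the work surface. World frame = base frame: x ahead of the robot, y to its left, z up, the work surface at z = 0. Lengths are in m, angles in rad, forces in N, time in s.
With the tool pointing down it reaches from about 0.425 to 0.95 m from the base axis. Payload 4.7 kg.
Tool frame: the origin (TCP) lies at the centre of the arm's flange, where the gripper is bolted on; the fingertips stand 182 mm ahead of it and the grasp point (between the pads) lies 164 mm ahead of it; z points along the fingers, y is the line along which they close (so a half turn about z gives the same grasp; the last joint's range is limited). The gripper opens to 87 mm and grips with 3 to 60 N. Pads are 19 mm wide; open, the fingers measure 117 mm over their backs; the gripper's body (75 mm by 190 mm) begins 51 mm behind the grasp point.
Start: joints at [1.083, 0.469, -0.049, 1.532, 0.024, 1.141, -0.082], TCP at [0.299, -0.605, 0.405] pointing down, gripper open.
Joint ranges: [-2.59, 2.59], [-0.33, 1.99], [-1.39, 1.29], [0.1, 2.45], [-1.04, 4.18], [0.21, 1.99], [-2.66, 2.66]. Speed limits (rad/s): [2.57, 2.57, 3.14, 3.14, 3.14, 3.14, 3.14].

### API

Orientations are given as a unit quaternion [w, x, y, z].
In Python, from cell import * gives the robot as it stands. The module is installed in compiled form; this text tells all that it offers.
- The arm moves only by the tool jog_arm, never from a script. Its arguments are lists of equal length, an entry for each row: "jaw": the finger opening in cm, from 0 to 8.7; "slide": the shift along the tool's x, y, z in cm, a list of three; "spin": the turn about the tool's z in rad. A call has 1 to 5 rows; each row shifts and turns the commanded pose from where the row before left it, along the tool's axes as they then stand; what a row does not reach is not made up. A row lasts 1/10 s, in which the tool goes at most 50 mm and 8.59 degrees, less where a joint would pass 70% of its speed; a pose out of reach is approached as far as the arm can. A call with a gripper value outside its range is refused whole. The fingers move at their own pace and stop on an object; "newtons" is the grip in N (left out, the last holds). Time passes only in rows, so rows that do not move let the fingers close. It gives the time, the measured TCP pose, the force, the opening and the grip force at its end, in the units of the state.
- sense(): the state, without advancing time (a new reading comes with each control period).
- get_image(name): name is "scene" or "side" or "wrist"; returns a dict with "color" (400x640x3 uint8, red, green, blue), "depth" (400x640 float32, m along the optical axis (not along the pixel's ray), 0 where there is no reading), "fx", "fy", "cx", "cy" (pixels), "world_from_camera" (4x4, takes a point from camera to world coordinates). Camera axes: x right, y down, z forward; pixel columns grow to the right and rows downward; lengths in m; the calibration is good to about 2 mm. A picture is of the moment at which its call begins.
- close_job(): hands the job in; it is judged then, once.
Trained networks look in the newest picture that a camera, given by its name, has taken for a name from the list of things; names that differ only in an ending like _2 or _b are one class to them, and where a whole thing is asked for, a point or a joint stands for the part that bears it (a point fixed in the world has none). Each returns a list of dicts, best first, with "confidence" (0 to 1); they miss things now and then, are a little off and sometimes report something else, mostly with a low value. They report only what shows in the picture. A call takes as long as a camera call. They do not tell look-alikes from the thing itself.
- trace(camera, target): "region" (400x640 bool, what is visible of it) and "rect" ([left, top, right, bottom] in pixels, round what is visible of it).
The state is a dict: "t": time; "joints": joint angles; "joint_velocities": joint speeds; "joint_efforts": joint torques, N m; "ee_pos": TCP position; "ee_rot": TCP orientation; "ft_force": force on the tool from outside, world axes, zero at the start; "torque": the same for the moment, N m; "opening": finger opening in m; "grasp_force": force on a finger pad.
Only numpy, scipy, OpenCV 4.12 (cv2) and the standard library are available. Lean on these libraries where they do the work, as an engineer would, in place of code of your own. Each camera call takes 0.05 s, during which the arm holds its last target. There are 200 camera calls.

## Working session

There is one attempt and no reset: what is moved stays moved. The work goes in short steps, Python scripts to look and compute and a tool call to move; the robot and the scene stay as the last step left them, time stands still between calls to the robot, and variables do not carry over. Pictures are saved under pics/ and viewed, at most 10 in all, crops included, and the job is handed in when it is done.

Besides the shell and the picture viewer there is one more tool, called after "Call:" as a command line: name --pt "numbers of a row" for each row, then --argument value for the rest. jog_arm: Moves the arm, as the interface text tells. Its arguments: {"type":"object","properties":{"jaw":{"type":"array"},"slide":{"type":"array"},"spin":{"type":"array"},"newtons":{"type":"number"}},"required":["jaw","slide","spin"]}

```bash
mkdir -p pics; python3 - <<'E'
from cell import *
import cv2,numpy as np
ims={n:get_image(n) for n in("scene","side")}
s=sense();print(s["t"],s["ee_pos"],s["ee_rot"],s["opening"])
for n,i in ims.items():
    cv2.imwrite(f"pics/{n}0.png",i["color"][:,:,::-1])
    np.savez(f"{n}0.npz",**{k:i[k] for k in i})
    for t in("blank","riser","end_yellow","cup","carton"):
        for d in trace(n,t):print(n,t,round(d["confidence"],2),d["rect"])
E
```

```text
0.1 [ 0.29889412 -0.60499515  0.403783  ] [-8.35173772e-04  9.73796376e-01  2.27420020e-01 -2.36341903e-04] 0.08681145073858518
scene blank 0.97 [364.4, 204.4, 436.4, 247.5]
scene blank 0.91 [315.4, 181.9, 342.7, 199.6]
scene blank 0.61 [255.2, 174.9, 313.4, 209.9]
scene riser 0.44 [212.2, 163.3, 336.5, 252.6]
scene end_yellow 0.87 [268.5, 202.7, 342.4, 239.7]
scene cup 0.79 [329.2, 236.2, 361.2, 278.7]
scene carton 0.7 [227.5, 178.1, 240.0, 197.3]
scene carton 0.68 [186.9, 140.6, 209.8, 181.2]
scene carton 0.24 [252.5, 204.6, 275.4, 225.4]
side blank 0.8 [345.9, 236.7, 440.1, 284.6]
side blank 0.58 [322.3, 159.5, 361.8, 187.4]
side blank 0.56 [383.9, 192.0, 429.1, 208.3]
side riser 0.7 [275.5, 141.0, 385.3, 221.9]
side riser 0.62 [268.9, 184.4, 354.8, 207.2]
side riser 0.18 [336.0, 102.8, 366.8, 137.8]
side end_yellow 0.92 [270.7, 184.3, 356.7, 204.7]
side cup 0.6 [263.1, 210.2, 297.4, 256.9]
side carton 0.79 [340.7, 102.9, 366.4, 140.2]
```

View pics/scene0.png

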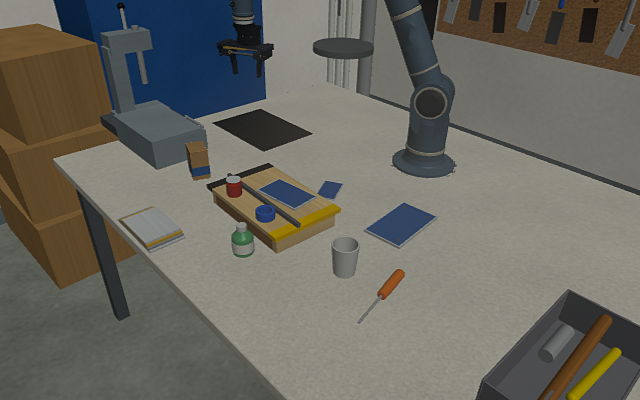

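View pics/side0.png

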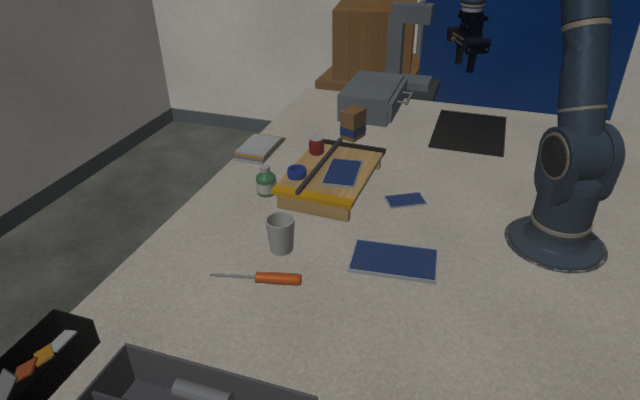

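The scene view shows the askew blank on the riser at about (286,192), and the yellow end at about (305,222), on the cup side (+y). The small look-alike at (330,190) and the large one at (400,225) lie on the table.

```bash
cat >h.py <<'E'
import numpy as np,cv2
def pts(i):
    v,u=np.mgrid[:400,:640];d=i["depth"]
    p=np.stack([(u-i["cx"])/i["fx"]*d,(v-i["cy"])/i["fy"]*d,d,np.ones_like(d)],-1)@i["world_from_camera"].T
    p[d<=0]=np.nan
    return p[...,:3]
def rect(p):
    c,s,a=cv2.minAreaRect((p[:,:2]*1000).astype(np.float32))
    return np.round(c,1),np.round(s,1),round(a,2)
def sets(i):
    p=pts(i);hsv=cv2.cvtColor(np.ascontiguousarray(i["color"]),cv2.COLOR_RGB2HSV)
    z=p[...,2];H,S,V=[hsv[...,k] for k in range(3)]
    return p,z,H,S,V
E
python3 - <<'E'
from h import *
for n in("scene","side"):
    i=np.load(n+"0.npz");p,z,H,S,V=sets(i)
    print(n,i["world_from_camera"][:3,3])
    r=[255,175,314,210] if n=="scene" else [322,159,362,188]
    m=np.zeros(z.shape,bool);m[r[1]:r[3],r[0]:r[2]]=1
    b=m&(H>100)&(H<125)&(S>110)&(z>.05)&(z<.08);print("blank",b.sum(),np.median(z[b]),rect(p[b]))
    r=[205,160,345,250] if n=="scene" else [268,135,390,222]
    m[:]=0;m[r[1]:r[3],r[0]:r[2]]=1
    t=m&(z>.053)&(z<.064)
    k,l=cv2.connectedComponents(cv2.morphologyEx((m&(z>.053)&(z<.08)).astype(np.uint8),cv2.MORPH_OPEN,np.ones((2,2))))
    j=1+np.argmax([(l==a).sum() for a in range(1,k)])
    print("top",rect(p[l==j]),(l==j).sum())
    y=m&(H>20)&(H<32)&(S>200)&(z>.054)&(z<.066);print("yel",y.sum(),rect(p[y]))
    d=m&(V<75)&(z>.065)&(z<.08);print("rail",d.sum(),rect(p[d]),cv2.fitLine(p[d][:,:2].astype(np.float32),cv2.DIST_HUBER,0,.01,.01).ravel())
    for nm,mm in(("cup",[329,236,362,279]),("carton",[186,140,210,182])):
        if n=="scene":
            q=p[mm[1]:mm[3],mm[0]:mm[2]].reshape(-1,3);q=q[q[:,2]>.02];print(nm,np.nanmedian(q,0),np.nanpercentile(q,[3,97],axis=0))
E
```

```text
scene [1.279066   0.8334597  0.76483449]
blank 751 0.06594752402183257 (array([595.9, -65.6]), array([165.6, 144.2]), 4.73)
top (array([563.4, -88.1]), array([339.2, 284.2]), 87.42) 4829
yel 627 (array([599.5,  64.3]), array([ 35.7, 221.8]), 87.86)
rail 325 (array([609.8, -20.4]), array([473.1, 182. ]), 85.18) [ 0.04583846  0.9989489   0.6310387  -0.07655878]
cup [0.62536059 0.23203027 0.06369171] [[0.58921361 0.19705364 0.02420629]
 [0.65055307 0.25847055 0.08546422]]
carton [ 0.63616662 -0.40449592  0.07026001] [[ 0.53149131 -0.55327442  0.02343561]
 [ 0.66284139 -0.38882462  0.10087954]]
side [0.21254316 1.11082261 0.73795578]
blank 666 0.0670551066403206 (array([555.9, -67.6]), array([ 80.2, 144.5]), 5.72)
top (array([ 587.8, -160.4]), array([487.7, 214.5]), 85.93) 4571
yel 96 (array([592.4,  67.3]), array([ 24.7, 190.8]), 87.32)
rail 363 (array([625.7, -12.4]), array([452.1, 201.5]), 64.51) [ 0.03565004  0.9993643   0.6282236  -0.02017089]
```

Call:
jog_arm --jaw '[8.7, 8.7, 8.7, 8.7]' --pt "0 0 0" --pt "0 0 0" --pt "0 0 0" --pt "0 0 0" --spin '[0.125, 0.125, 0.125, 0.125]'

```text
t: 1.0
ee_pos: [0.299, -0.6052, 0.4048]
ee_rot: [0.0, 1.0, -0.023, 0.0]
ft_force: [0.2, -0.1, -0.5]
opening: 0.087
grasp_force: 0.0
```

Call:
jog_arm --jaw '[8.7, 8.7, 8.7, 8.7, 8.7]' --pt "1.2 -4.5 0.8" --pt "1.2 -4.5 0.8" --pt "1.2 -4.5 0.8" --pt "1.2 -4.5 0.8" --pt "1.2 -4.5 0.8" --spin '[0, 0, 0, 0, 0]'

```text
t: 1.5
ee_pos: [0.3685, -0.381, 0.3648]
ee_rot: [0.0, 1.0, -0.021, 0.0]
ft_force: [1.1, 0.1, -0.8]
opening: 0.0871
grasp_force: 0.0
```

Call:
jog_arm --jaw '[8.7, 8.7, 8.7, 8.7, 8.7]' --pt "1.2 -4.5 0.8" --pt "1.2 -4.5 0.8" --pt "1.2 -4.5 0.8" --pt "1.2 -4.5 0.8" --pt "1.2 -4.5 0.8" --spin '[0, 0, 0, 0, 0]'

```text
t: 2.0
ee_pos: [0.4377, -0.1588, 0.3249]
ee_rot: [0.0, 1.0, -0.021, 0.001]
ft_force: [0.6, -0.6, 0.1]
opening: 0.0867
grasp_force: 0.0
```

Call:
jog_arm --jaw '[8.7, 8.7, 8.7]' --pt "0.9 -3.2 0" --pt "0.9 -3.2 0" --pt "0.9 -3.1 0" --spin '[0, 0, 0]'

```text
t: 2.3
ee_pos: [0.4686, -0.0652, 0.325]
ee_rot: [0.0, 1.0, -0.02, 0.0]
ft_force: [0.8, 0.6, -0.1]
opening: 0.087
grasp_force: 0.0
```

```bash
python3 - <<'E'
from cell import *
from h import *
i=get_image("wrist");np.savez("w1.npz",**i);cv2.imwrite("pics/w1.png",i["color"][:,:,::-1])
print(sense()["ee_pos"])
for t in("blank","end_yellow","riser"):
    for d in trace("wrist",t):
        p=pts(i)[d["region"]];p=p[~np.isnan(p[:,0])]
        print(t,round(d["confidence"],2),d["rect"],np.median(p,0),rect(p[abs(p[:,2]-.062)<.008]))
E
```

```text
[ 0.47022581 -0.05987478  0.325373  ]
blank 0.83 [282.5, 217.2, 377.9, 322.7] [ 0.40015093 -0.0718364   0.00378452] (array([0., 0.]), array([0., 0.]), 0.0)
blank 0.73 [4.1, 205.9, 119.2, 254.8] [0.44052052 0.18832112 0.00785911] (array([0., 0.]), array([0., 0.]), 0.0)
blank 0.71 [199.3, 0.0, 433.0, 164.5] [ 0.56143734 -0.06919126  0.06578849] (array([558.3, -67.9]), array([ 93.1, 154.3]), 5.91)
blank 0.45 [147.1, 0.0, 566.6, 187.8] [ 0.54746115 -0.14643616  0.05955711] (array([548.1, -89.2]), array([280.9, 127.6]), 87.79)
end_yellow 0.79 [95.6, 0.0, 167.2, 189.4] [0.56076513 0.06556923 0.06015485] (array([553.7,  65.8]), array([ 32.7, 128.3]), 87.7)
riser 0.75 [144.1, 0.5, 563.1, 188.7] [ 0.54703093 -0.14545659  0.05955813] (array([548.1, -89.2]), array([280.8, 127.6]), 87.79)
```

View pics/w1.png

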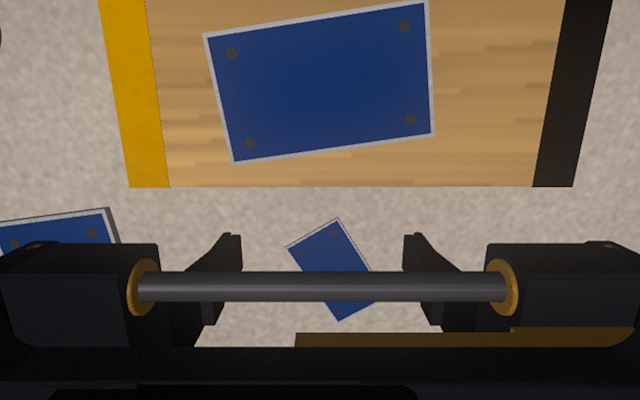

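The wrist view shows the whole blank: corners about (205,35), (428,2), (433,133), (233,162). The yellow band is on the left (130,100), black on the right, and the riser's front edge is at row 187. Next I descend in front of the riser.

Call:
jog_arm --jaw '[8.7, 8.7, 8.7]' --pt "0 0 4" --pt "0 0 3" --pt "0 0 1.0" --spin '[0, 0, 0]'

```text
t: 2.8
ee_pos: [0.4668, -0.0681, 0.2424]
ee_rot: [0.0, 1.0, -0.022, -0.003]
ft_force: [-0.1, -0.5, -0.3]
opening: 0.0868
grasp_force: 0.0
```

Call:
jog_arm --jaw '[8.7, 8.7, 8.7, 8.7, 8.7]' --pt "0 0 0" --pt "0.8 0 0" --pt "0.8 0 0" --pt "0.7 0 0" --pt "0.7 0 0" --spin '[0, 0, 0, 0, 0]'

```text
t: 3.3
ee_pos: [0.499, -0.0678, 0.2455]
ee_rot: [0.0, 1.0, -0.02, 0.0]
ft_force: [-2.5, 1.1, 0.7]
opening: 0.0871
grasp_force: 0.9
```

Call:
jog_arm --jaw '[8.7, 8.7, 8.7, 8.7, 8.7]' --pt "0.5 0 0" --pt "0.5 0 0" --pt "0.4 0 0" --pt "0.4 0 0" --pt "0.3 0 0" --spin '[0, 0, 0, 0, 0]'

```text
t: 3.8
ee_pos: [0.5193, -0.069, 0.2446]
ee_rot: [0.0, 1.0, -0.021, -0.0]
ft_force: [-2.2, 0.6, 1.0]
opening: 0.0874
grasp_force: 1.3
```

Call:
jog_arm --jaw '[8.7, 8.7, 8.7]' --pt "0.2 0 0" --pt "0.2 0 0" --pt "0 0 0" --spin '[0, 0, 0]'

```text
t: 4.1
ee_pos: [0.5232, -0.0692, 0.2446]
ee_rot: [0.0, 1.0, -0.021, -0.0]
ft_force: [-2.1, 0.2, 0.6]
opening: 0.087
grasp_force: 1.3
```

```bash
cat >m.py <<'E'
from cell import *
from h import *
import sys
n=sys.argv[1];cam=sys.argv[2];i=get_image(cam);cv2.imwrite(f"pics/{n}.png",i["color"][:,:,::-1])
s=sense();a=-.039;R=np.array([[np.cos(a),np.sin(a)],[-np.sin(a),np.cos(a)]])
print("tcp riser",R@(s["ee_pos"][:2]-[.624,-.092])*1000,s["ee_pos"][2],s["ft_force"])
P=pts(i)
for d in trace(cam,"blank"):
    p=P[d["region"]];p=p[abs(p[:,2]-.066)<.006]
    if len(p)<100: continue
    q=np.c_[(p[:,:2]-[.624,-.092])@R.T,p[:,2]]
    print(round(d["confidence"],2),rect(q),np.median(q[:,2]),np.percentile(q[:,:2],[1,99],axis=0)*1000)
E
python3 m.py w2 wrist
```

```text
tcp riser [-101.71154239   18.86657955] 0.24463499171734399 [-2.96261422  0.22523594  0.89272791]
0.59 (array([-44.9,  15.4]), array([ 90.6, 155.4]), 0.0) 0.06580389707435602 [[-88.59576854 -58.10084277]
 [ -0.38158119  88.757563  ]]
```

View pics/w2.png

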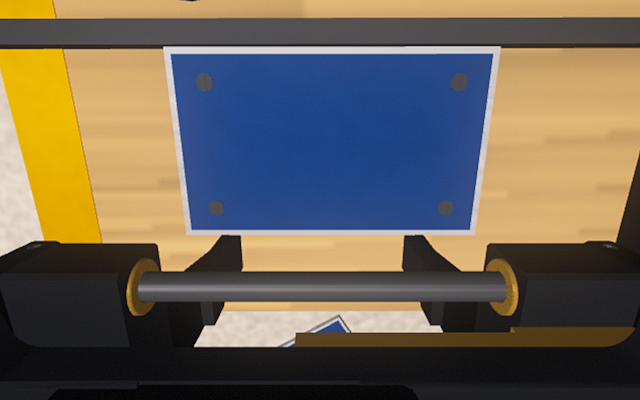

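The blank is now square against the rail; its back edge follows the rail at row 47. Next I move round behind its black-side edge with the jaws closed.

Call:
jog_arm --jaw '[8.7, 8.7, 4, 0, 0]' --pt "-1.0 0 0" --pt "0 0 -3.0" --pt "0 4.0 0" --pt "0 4.0 0" --pt "0 3.6 0" --spin '[0, 0, 0, 0, 0]'

```text
t: 4.7
ee_pos: [0.5084, -0.1859, 0.2755]
ee_rot: [0.001, 1.0, -0.02, 0.002]
ft_force: [0.7, -1.0, -0.0]
opening: 0.0706
grasp_force: 0.0
```

Call:
jog_arm --jaw '[0, 0, 0, 0, 0]' --pt "3.5 0 0" --pt "3.0 0 0" --pt "0 0 0" --pt "0 0 0" --pt "0 0 0" --spin '[0, 0, 0, 0, 0]'

```text
t: 5.2
ee_pos: [0.5725, -0.187, 0.2746]
ee_rot: [0.0, 1.0, -0.021, -0.0]
ft_force: [-0.3, 0.6, -1.2]
opening: 0.0311
grasp_force: 0.0
```

```bash
python3 m.py w3 wrist; python3 -c "from cell import *;print(sense()['opening'])"
```

```text
tcp riser [-47.82617323 -96.96712964] 0.27468418139141104 [ 0.05016604  0.54196292 -0.3194499 ]
0.83 (array([-36.2,  18. ]), array([ 73.6, 156.3]), 0.28) 0.06593042033540789 [[-69.82911498 -59.24551856]
 [ -1.18301386  88.78322022]]
0.022933957504242996
```

View pics/w3.png

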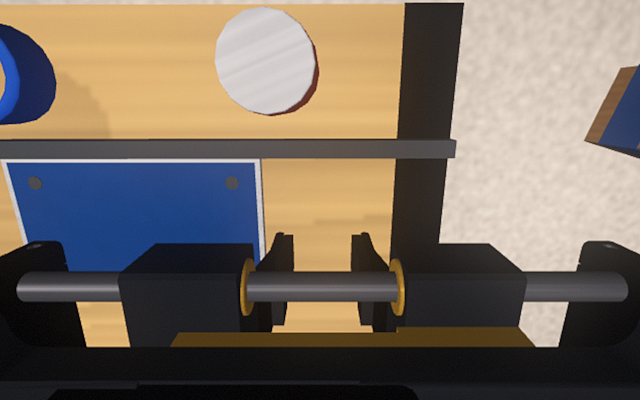

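Fingers are clear of the blank's right edge (column 262). Wait for the jaws, descend, then push toward yellow.

Call:
jog_arm --jaw '[0, 0, 0, 0, 0]' --pt "0 0 0" --pt "0 0 0" --pt "0 0 1.5" --pt "0 0 1.5" --pt "0 0 0" --spin '[0, 0, 0, 0, 0]'

```text
t: 5.8
ee_pos: [0.5733, -0.1871, 0.243]
ee_rot: [-0.0, 1.0, -0.021, -0.001]
ft_force: [-0.1, -0.3, -0.4]
opening: 0.0007
grasp_force: 0.0
```

Call:
jog_arm --jaw '[0, 0, 0, 0, 0]' --pt "0 -1.0 0" --pt "0 -0.8 0" --pt "0 -0.8 0" --pt "0 -0.8 0" --pt "0 -0.8 0" --spin '[0, 0, 0, 0, 0]'

```text
t: 6.3
ee_pos: [0.575, -0.1445, 0.2446]
ee_rot: [0.0, 1.0, -0.02, -0.0]
ft_force: [0.2, -1.7, -1.0]
opening: 0.0004
grasp_force: 0.5
```

Call:
jog_arm --jaw '[0, 0, 0, 0, 0]' --pt "0 -0.8 0" --pt "0 -0.8 0" --pt "0 -0.8 0" --pt "0 -0.8 0" --pt "0 -0.8 0" --spin '[0, 0, 0, 0, 0]'

```text
t: 6.8
ee_pos: [0.5767, -0.1047, 0.2447]
ee_rot: [0.0, 1.0, -0.021, -0.0]
ft_force: [-1.4, -2.0, -0.4]
opening: 0.0005
grasp_force: 0.8
```

```bash
python3 m.py s4 side; python3 m.py w4 wrist
```

```text
tcp riser [-46.69788009 -12.76218608] 0.24476957531213453 [-0.56960827  0.35569623 -0.10602607]
0.56 (array([-48. ,  70.6]), array([ 91.2, 160.1]), 0.6) 0.06686039119736231 [[-92.63215852  -2.18776313]
 [ -4.07783761 147.02168302]]
tcp riser [-46.4295774  -13.89178647] 0.24491194813223036 [-0.02628008 -0.07796277  0.01804587]
0.59 (array([-46.9,  75.3]), array([ 94.9, 156.8]), 0.1) 0.06591966566701501 [[-88.18460536  -0.93928328]
 [ -1.2205909  145.58678205]]
```

View pics/w4.png

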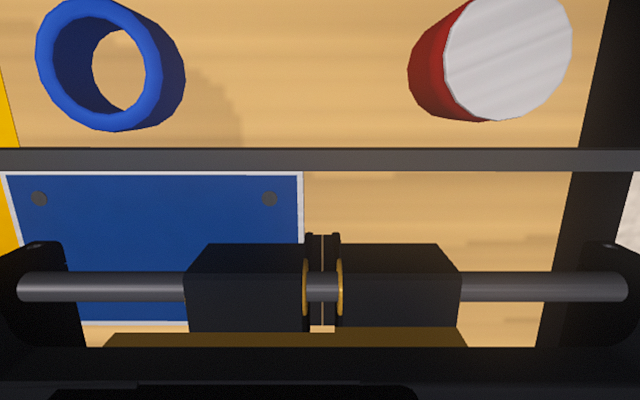

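Blank stays flush while sliding (right edge at column 300, finger touching). Now push the remaining ~62 mm.

Call:
jog_arm --jaw '[0, 0, 0, 0, 0]' --pt "0 -0.8 0" --pt "0 -0.8 0" --pt "0 -0.8 0" --pt "0 -0.8 0" --pt "0 -0.8 0" --spin '[0, 0, 0, 0, 0]'

```text
t: 7.5
ee_pos: [0.5786, -0.0646, 0.2449]
ee_rot: [0.0, 1.0, -0.02, 0.0]
ft_force: [-0.0, -2.9, 1.4]
opening: 0.0004
grasp_force: 1.1
```

Call:
jog_arm --jaw '[0, 0, 0, 0, 0]' --pt "0 -0.8 0" --pt "0 -0.6 0" --pt "0 -0.4 0" --pt "0 -0.3 0" --pt "0 0 0" --spin '[0, 0, 0, 0, 0]'

```text
t: 8.0
ee_pos: [0.5794, -0.0437, 0.2448]
ee_rot: [-0.0, 1.0, -0.02, 0.0]
ft_force: [0.6, 0.0, 0.9]
opening: 0.0004
grasp_force: 0.4
```

```bash
python3 m.py s5 side; python3 m.py w5 wrist
```

```text
tcp riser [-46.51165084  46.44881599] 0.24472129139955057 [-0.28461794 -0.69730492  0.22723789]
0.68 (array([-46. , 131.1]), array([ 93.6, 158.4]), 0.56) 0.06693699152515187 [[-92.13008421  57.82576699]
 [ -2.49333883 207.54902404]]
tcp riser [-46.62602896  46.40333772] 0.2445680944686256 [0.12543503 0.10940761 0.75866023]
0.82 (array([-46.5, 132.6]), array([151.9,  95.5]), 89.5) 0.06592123658370647 [[-87.73581335  58.37892005]
 [ -0.28326115 204.69051445]]
```

View pics/s5.png

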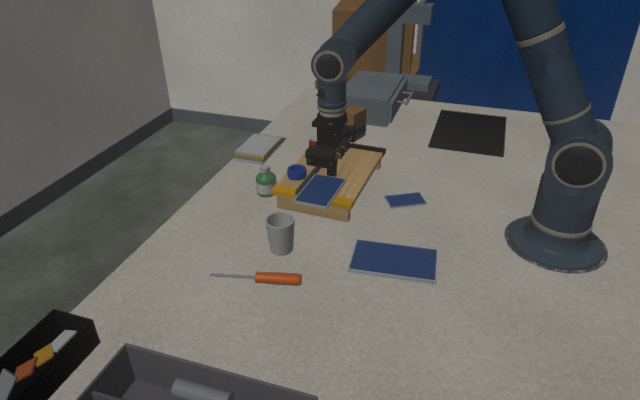

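The side view shows the blank along the rail and sticking out past the yellow end (~(320,190)); cup, tape and tin look undisturbed. 3 mm more, then retreat and go round for a final squaring push.

Call:
jog_arm --jaw '[0, 0, 0, 0, 0]' --pt "0 -0.3 0" --pt "0 0 0" --pt "0 1.0 0" --pt "0 0 -4" --pt "-3 0 0" --spin '[0, 0, 0, 0, 0]'

```text
t: 8.7
ee_pos: [0.5532, -0.0508, 0.289]
ee_rot: [-0.0, 1.0, -0.021, 0.006]
ft_force: [-0.2, -0.2, 0.5]
opening: 0.0
grasp_force: 0.0
```

Call:
jog_arm --jaw '[8.7, 8.7, 8.7, 8.7, 8.7]' --pt "-4 0 0" --pt "0 -4 0" --pt "0 -4 0" --pt "0 0 0" --pt "0 0 0" --spin '[0, 0, 0, 0, 0]'

```text
t: 9.2
ee_pos: [0.5124, 0.032, 0.2849]
ee_rot: [-0.0, 1.0, -0.02, 0.0]
ft_force: [0.0, -0.8, 0.4]
opening: 0.0326
grasp_force: 0.0
```

Call:
jog_arm --jaw '[8.7, 8.7, 8.7, 8.7, 8.7]' --pt "0 0 0" --pt "0 0 0" --pt "0 0 0" --pt "0 0 2" --pt "0 0 2" --spin '[0, 0, 0, 0, 0]'

```text
t: 9.7
ee_pos: [0.5128, 0.0308, 0.2448]
ee_rot: [0.0, 1.0, -0.021, 0.001]
ft_force: [0.4, -0.4, 0.0]
opening: 0.0723
grasp_force: 0.0
```

```bash
python3 m.py w6 wrist
```

```text
tcp riser [-116.14411444  118.42635899] 0.24279998382879409 [-0.53186586  0.68451337 -1.89738643]
0.63 (array([-45.4, 134. ]), array([ 92., 153.]), 0.05) 0.065833890516523 [[-88.44599529  60.90694884]
 [ -0.37871774 207.87260713]]
```

View pics/w6.png

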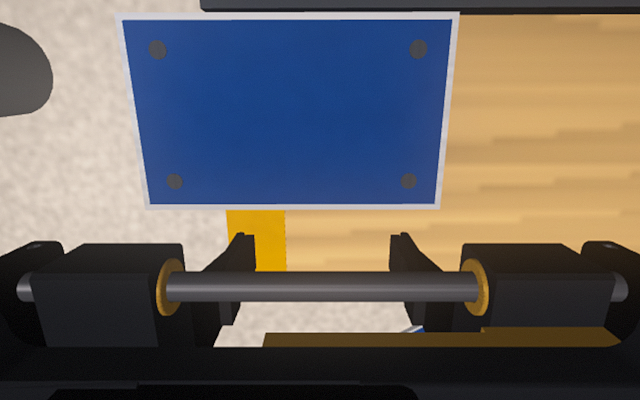

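The blank (top-left corner (115,14), top edge flush with the rail) measures x = -45.4 mm, y = 134 mm with no skew, so it needs no more pushing. I'm retreating.

Call:
jog_arm --jaw '[8.7, 8.7, 8.7, 8.7, 8.7]' --pt "-1 0 0" --pt "0 0 -4" --pt "0 0 -4" --pt "0 0 0" --pt "0 0 0" --spin '[0, 0, 0, 0, 0]'

```text
t: 10.3
ee_pos: [0.5018, 0.0317, 0.3258]
ee_rot: [0.0, 1.0, -0.021, 0.001]
ft_force: [0.2, -0.3, -0.3]
opening: 0.0871
grasp_force: 0.0
```

```bash
python3 m.py w7 wrist; python3 -c "from cell import *;print(close_job())"
```

```text
tcp riser [-127.1940815   118.78650647] 0.324633485708295 [ 0.34222203 -0.11927848 -0.83050336]
0.75 (array([-45.1, 134.3]), array([151.9,  91.9]), 89.82) 0.06581081787413862 [[-88.63275241  61.17860591]
 [ -0.60128938 207.94567401]]
the job is handed in; nothing more can be done
None
```

I handed the job in at about 10 s with the blank flat and snug along the rail, its edge about 39 mm past the yellow end; the arm is clear, and nothing else was seen to move. No verdict came back.

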